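# Hang a glass measuring cylinder on the draining rack

## Task

Hang the small glass measuring cylinder that is lying on the bench on the long peg of the draining rack: bring its mouth over the tip in line with the slanted peg, slide it down past the grip spring and press it fully home, until its rim is firmly seated on the black rubber stop ring of that peg. It is glass, so feel for the ring and press only gently; then let go and leave it hanging there, with the other things on the bench undisturbed.

Things in the scene. Friction and masses are not known exactly. Their poses are not given: they have to be found in the camera images.
- cylinder: Small glass measuring cylinder, 170 mm long, lying on the bench, mouth away from the robot. Barrel 22 mm outside, bore 18 mm wide and 156 mm deep; grey hexagonal foot 50 mm across flats, 10 mm thick. 70 to 120 g. Origin: centre of the rim; x axis: out of the mouth along the barrel. It lies on rim and foot, so its axis dips 5 degrees towards the mouth. Free barrel for gripping: 0 to 150 mm behind the rim.
- long_peg: Longest of the rack's three slanted pegs: white, 14 mm thick, rounded tip, in any of the three places. Origin: on its axis at its foot; z axis: out along the peg, 25 degrees above level, towards the robot; tip at z 105 mm. A black rubber stop ring (29 mm wide, 6 mm thick) sits round it, its upper face anywhere from z 6 to 24 mm: this is not reported, it must be felt or seen.
- peg_tip (a point): Tip of the long peg, on its axis, 105 mm from its foot. A steel wire bow spring on the peg's upper side (z 32 to 94 mm, standing 7 mm proud, springs in) grips the bore: it lifts the barrel up to 2 mm off centre and sliding drags with 3 to 9 N, steady to the ring; the stop ring then stops the rim hard. The rim chips if pressed on the ring with over 15 N, the glass cracks if pressed on the peg as a whole with over 30 N.
- rack: Draining rack, fixed: steel tube frame 300 mm wide, cross bar 92 mm high over a drip tray; boiling tubes hang on its far side, up to 140 mm high. Origin: on the bench below the cross bar; y axis along the bar, pegs point to -x. Peg feet at x -30 mm, height 105 mm, y -100, 0 and 100 mm; the two short pegs are 50 mm long and 14 mm thick.
- tall_cylinder: Bystander: larger glass measuring cylinder standing on its foot, 235 mm high, foot 66 mm across flats; origin at the centre of its mouth.
- beaker: Bystander: small glass beaker standing on the bench, 54 mm wide, 75 mm high; origin under its centre.
- supply: Bystander: black low-voltage supply box, 110 by 160 by 95 mm with a handle to 117 mm; origin under its centre.
There are look-alikes about, which are no part of the job. Leave any brown or green look-alike of the cylinder alone.

How it is judged:
By the outcome, as a careful person would: the job done as asked, in the order asked, and still so for the second after the job is handed in, with the robot touching nothing.
It also fails if it takes over 70 s, if anything falls off the work surface, if the arm or the gripper's body presses on something with over 40 N, if the wrist force passes 120 N, or if a joint passes its speed limit or range.

## Robot

A 6-joint arm with a two-finger parallel gripper is mounted at the origin on the work surface. World frame = base frame: x ahead of the robot, y to its left, z up, the work surface at z = 0. Lengths are in m, angles in rad, forces in N, time in s.
With the tool pointing down it reaches from about 0.35 to 0.975 m from the base axis. Payload 4.9 kg.
Tool frame: the origin (TCP) lies between the finger pads; the fingertips stand 14 mm ahead of it and the grasp point (between the pads) lies 5 mm behind it (manip.finger_overhang is the distance from the TCP to the fingertips, in m); z points along the fingers, y is the line along which they close (so a half turn about z gives the same grasp; the last joint's range is limited). The gripper opens to 85 mm and grips with 20 to 120 N. Pads are 22 mm wide; open, the fingers measure 114 mm over their backs; the gripper's body (76 mm by 85 mm) begins 54 mm behind the grasp point. The pads swing forward as they close: fully open they stand 13 mm farther back than shut.
Start: joints at [-1.438, 0.053, 1.613, -0, 1.476, -0.119], TCP at [0.156, -0.605, 0.245] pointing down, gripper open.
Joint ranges: [-3.01, 3.01], [-1.01, 2.22], [0.06, 2.58], [-1.02, 4.17], [0.09, 2.62], [-3.14, 3.14]. Speed limits (rad/s): [2.57, 2.57, 3.14, 3.14, 3.14, 3.14].

## Interface

Orientations are given as a unit quaternion [w, x, y, z].
In Python, from plant import manip, grab_frame gives the robot as it stands.
- The arm moves only by the tool servo_tool, never from a script. Its argument "deltas" is a list that holds one entry, the list of rows, each a list of 5 numbers: the opening in per cent of the stroke, from 0 (shut) to 100 (fully open), then the shift along the world's x, y, z in m, then the turn about the world's z in degrees. A call has exactly 8 rows; each row shifts and turns the commanded pose from where the row before left it; what a row does not reach is not made up. A row lasts 1/10 s, in which the tool goes at most 50 mm and 8.59 degrees, less where a joint would pass 70% of its speed; a pose out of reach is approached as far as the arm can. A call is refused whole if a number of a shift passes 0.05 or a number of a turn 8.59, either way. A call with a gripper value outside its range is refused whole. The fingers move at their own pace and stop on an object; the grip force is fixed at half the most. Time passes only in rows, so rows that do not move let the fingers close, or fill a call up. It gives the time, the measured TCP pose, the force, the opening and the grip force at its end, in the units of the state.
- manip.state(): the state, without advancing time (a new reading comes with each control period).
- grab_frame(name): name is "side" or "top" or "wrist"; returns a dict with "pixels" (420x560x3 uint8, red, green, blue), "z_map" (420x560 float32, m along the optical axis (not along the pixel's ray), 0 where there is no reading), "fx", "fy", "cx", "cy" (pixels), "dist" ([k1, k2, p1, p2, k3] as OpenCV has them; the pictures are not rectified), "rvec" (rotation vector, rad) and "tvec" (3), from world to camera coordinates, as OpenCV has them; the wrist camera has in their place "T_tool_cam" (4x4, takes a point from camera to tool coordinates, whose origin is the TCP and whose axes are the flange's). Camera axes: x right, y down, z forward; pixel columns grow to the right and rows downward; lengths in m; the calibration is good to about 2 mm. A picture is of the moment at which its call begins: read the wrist's pose just before it.
- manip.job_done(): hands the job in; it is judged then, once.
The state is a dict: "time": time; "joint_pos": joint angles; "joint_vel": joint speeds; "joint_efforts": joint torques, N m; "tool_pos": TCP position; "tool_rot": TCP orientation; "contact_force": force on the tool from outside, world axes, zero at the start; "ft_torque": the same for the moment, N m; "gripper_width": opening from 0.0 (shut) to 1.0 (fully open); "grasp_force": force on a finger pad.
Only numpy, scipy, OpenCV 4.12 (cv2) and the standard library are available. Lean on these libraries where they do the work, as an engineer would, in place of code of your own. Each camera call takes 0.05 s, during which the arm holds its last target. There are 200 camera calls.

## Working session

There is one attempt and no reset: what is moved stays moved. The work goes in short steps, Python scripts to look and compute and a tool call to move; the robot and the scene stay as the last step left them, time stands still between calls to the robot, and variables do not carry over. Pictures are saved under pics/ and viewed, at most 10 in all, crops included, and the job is handed in when it is done.

Besides the shell and the picture viewer there is one more tool, called after "Call:" as name([rows], argument=value, ...), one row to a line, values as JSON. servo_tool: Moves the arm, as the interface text tells. Its arguments: {"type":"object","properties":{"deltas":{"type":"array"}},"required":["deltas"]}

```bash
ls; mkdir -p pics
cat > h.py <<'E'
import numpy as np, cv2
from scipy.spatial.transform import Rotation as R
from plant import manip, grab_frame
def snap(n,f,name=None):
    cv2.imwrite('pics/'+f,grab_frame(n)['pixels'][:,:,::-1]) if name is None else None
def cam(fr,st=None):
    if 'rvec' in fr:
        Rm=cv2.Rodrigues(np.array(fr['rvec'],float))[0]; t=np.array(fr['tvec'],float).ravel()
        return Rm.T,-Rm.T@t          # cam->world
    q=st['tool_rot']; Rt=R.from_quat([q[1],q[2],q[3],q[0]]).as_matrix()
    T=np.array(fr['T_tool_cam']); return Rt@T[:3,:3],Rt@T[:3,3]+np.array(st['tool_pos'])
def K(fr): return np.array([[fr['fx'],0,fr['cx']],[0,fr['fy'],fr['cy']],[0,0,1]])
def cloud(fr,st=None):
    A,c=cam(fr,st); h,w=fr['z_map'].shape
    uv=np.stack(np.meshgrid(np.arange(w),np.arange(h)),-1).reshape(-1,1,2).astype(float)
    n=cv2.undistortPoints(uv,K(fr),np.array(fr['dist'],float)).reshape(h,w,2)
    P=np.concatenate([n,np.ones((h,w,1))],-1)
    return (P*fr['z_map'][...,None])@A.T+c, P@A.T, c   # points, rays, centre
def atz(rays,c,u,v,z): r=rays[v,u]; return c+r*(z-c[2])/r[2]
E
python3 - <<'E'
from h import *
import pickle
st=manip.state(); print(st)
d={}
for n in ('top','side','wrist'):
    fr=grab_frame(n); d[n]=fr; cv2.imwrite(f'pics/{n}0.png',fr['pixels'][:,:,::-1])
d['st']=st; pickle.dump(d,open('f0.pkl','wb'))
E
```

```text
pics
{'time': 0.0, 'joint_pos': array([-1.43801392e+00,  5.33644239e-02,  1.61427660e+00, -1.42732801e-05,
        1.47601295e+00, -1.18983359e-01]), 'joint_vel': array([-0.00081283, -0.00036303,  0.00106217, -0.0001214 , -0.00086424,
        0.00025465]), 'joint_efforts': array([-8.69352880e-05, -3.93684554e+01, -3.70174885e+01, -1.04177227e-04,
        6.97415555e-03,  2.27923852e-05]), 'tool_pos': array([ 0.15562452, -0.60470456,  0.2440687 ]), 'tool_rot': array([-1.03059005e-03,  9.92086595e-01,  1.25551290e-01, -1.42147701e-05]), 'contact_force': array([ 0.18411373, -0.59310969,  0.35044576]), 'ft_torque': array([-0.05176357,  0.01552888, -0.04075307]), 'grasp_force': 0.0, 'gripper_width': 0.9977941371271679}
```

View pics/top0.png

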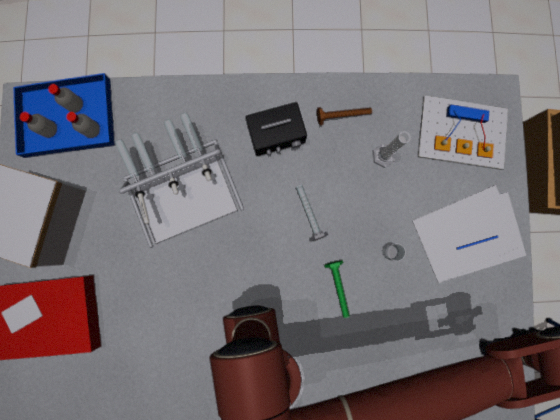

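View pics/side0.png

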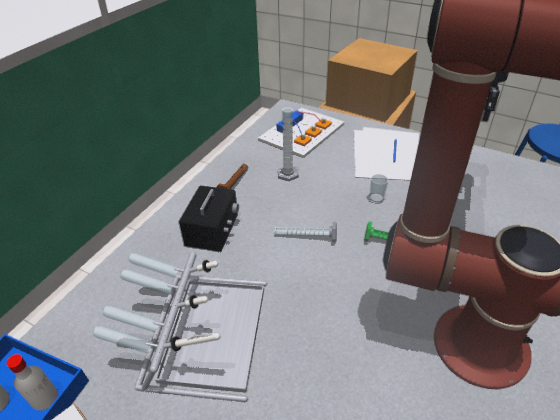

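Run:
```python
from h import *
import pickle
d=pickle.load(open('f0.pkl','rb'))
a=d['top']['pixels'][175:250,285:335]; b=d['top']['pixels'][135:245,115:245]; c=d['side']['pixels'][250:390,130:260]
r=lambda x,f:cv2.resize(x,None,fx=f,fy=f,interpolation=cv2.INTER_CUBIC)
W=np.zeros((600,800,3),np.uint8)
A=r(a,4);B=r(b,4)
W[:A.shape[0],:A.shape[1]]=A; W[:B.shape[0],230:230+B.shape[1]]=B
cv2.imwrite('pics/crop0.png',W[:,:,::-1])
P,ray,cc=cloud(d['top'])
print('camc',cc)
for n,u,v in [('rim',300,187),('foot',318,237),('tip',147,227),('pfoot',138,193),('bar L',125,187),('bar R',220,152),('beaker',394,250),('green',335,265)]:
    print(n,P[v,u],atz(ray,cc,u,v,.0))
P2,ray2,c2=cloud(d['side']); print(c2)
for n,u,v in [('rim',276,231),('foot',334,232),('tip',217,337),('pfoot',178,345)]: print(n,P2[v,u])
```

```text
camc [ 0.39535446 -0.04595043  1.376711  ]
rim [ 0.58212126 -0.11655914  0.02605092] [ 0.58572353 -0.11792101  0.        ]
foot [ 0.42975115 -0.16476383  0.0521633 ] [ 0.43110576 -0.16944293  0.        ]
tip [0.47118948 0.352953   0.00178688] [0.47128804 0.35347142 0.        ]
pfoot [0.56106073 0.34503542 0.11939623] [0.57679641 0.38216394 0.        ]
bar L [0.58215684 0.39014054 0.09746503] [0.59638921 0.42336607 0.        ]
bar R [0.69710594 0.12578143 0.01072995] [0.69947624 0.12713041 0.        ]
beaker [ 0.3862336  -0.40140157  0.00570605] [ 0.38619564 -0.40288094  0.        ]
green [ 0.34652619 -0.21342567  0.04642373] [ 0.3448222  -0.21927014  0.        ]
[0.14433622 0.66795492 0.8598826 ]
rim [ 0.57460158 -0.10498826  0.02017571]
foot [ 0.42175256 -0.1491904   0.04364099]
tip [0.47247692 0.31714638 0.14966203]
pfoot [0.54747677 0.34855786 0.11203948]
```

View pics/crop0.png

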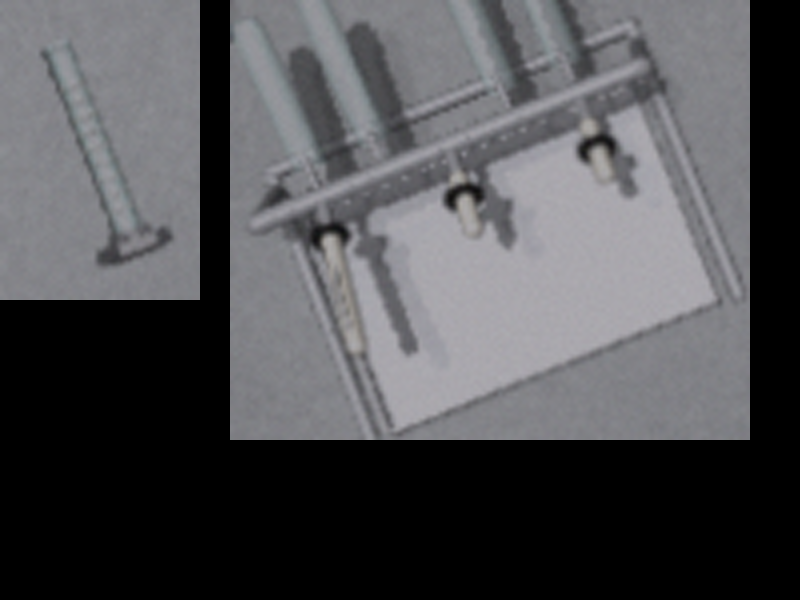

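Run:
```python
from h import *
import pickle
from scipy.optimize import least_squares
d=pickle.load(open('f0.pkl','rb'))
def proj(n,X): f=d[n]; return cv2.projectPoints(np.array(X,float).reshape(-1,3),np.array(f['rvec'],float),np.array(f['tvec'],float),K(f),np.array(f['dist'],float))[0].reshape(-1,2)
s,c=np.sin(np.radians(25)),np.cos(np.radians(25))
pt=lambda y,z:[-.03-z*c,y,.105+z*s]
M=[pt(.1,.105),pt(0,.05),pt(-.1,.05)]
top=np.array([[147.2,223],[175.7,193.7],[208.7,180]]); side=np.array([[218,337],[207,299],[217,264]],float)
def W(p,M): 
    Rz=np.array([[np.cos(p[2]),-np.sin(p[2]),0],[np.sin(p[2]),np.cos(p[2]),0],[0,0,1]]); return np.array(M)@Rz.T+[p[0],p[1],0]
def res(p): return np.r_[(proj('top',W(p,M))-top).ravel(),(proj('side',W(p,M))-side).ravel()]
r=least_squares(res,[.6,.25,-.3]); p=r.x
print('rack',p,np.degrees(p[2])); print(r.fun.reshape(-1,2).round(1)); print('tips',W(p,M),'foot',W(p,[pt(.1,0)]))
def cyl(q):
    dx=np.array([np.cos(q[2])*np.cos(np.radians(5)),np.sin(q[2])*np.cos(np.radians(5)),-np.sin(np.radians(5))])
    rim=np.array([q[0],q[1],.011]); return np.array([rim,rim-.165*dx])
ct=np.array([[299.25,186.5],[318.75,236.75]]); cs=np.array([[275.5,231.5],[334,232]])
r=least_squares(lambda q:np.r_[(proj('top',cyl(q))-ct).ravel(),(proj('side',cyl(q))-cs).ravel()],[.58,-.12,.3])
print('cyl',r.x,np.degrees(r.x[2]),cyl(r.x)); print(r.fun.reshape(-1,2).round(1))
```

```text
rack [0.62489386 0.2645672  0.36462236] 20.891322604687065
[[-1.4  0.6]
 [-0.6  0.5]
 [-0.3  0.9]
 [ 0.2 -1.4]
 [-0.7 -0.4]
 [-0.2 -0.9]]
tips [[0.47230025 0.31336061 0.14937492]
 [0.55452982 0.23771    0.12613091]
 [0.59018947 0.14428415 0.12613091]] foot [[0.56120645 0.34729516 0.105     ]]
cyl [ 0.58368892 -0.11371711  0.3436662 ] 19.690622709423142 [[ 0.58368892 -0.11371711  0.011     ]
 [ 0.42892834 -0.16910085  0.0253807 ]]
[[-0.4  0.7]
 [-0.1  0.7]
 [-0.8 -1. ]
 [-0.1 -0.5]]
```

Call:
servo_tool([
  [[100,0.027,0.04,0,0.7],[100,0.027,0.04,0,0.7],[100,0.027,0.04,0,0.7],[100,0.027,0.04,0,0.7],[100,0.027,0.04,0,0.7],[100,0.027,0.04,0,0.7],[100,0.027,0.04,0,0.7],[100,0.027,0.04,0,0.4]],
])

```text
time: 0.95
tool_pos: [0.3723, -0.2834, 0.2451]
tool_rot: [0.0, 0.985, 0.171, 0.0]
contact_force: [1.0, -0.3, -0.9]
gripper_width: 0.996
grasp_force: 0.0
```

Call:
servo_tool([
  [[100,0.027,0.04,0,0],[100,0.027,0.04,0,0],[100,0.031,0.046,0,0],[100,0,0,-0.04,0],[100,0,0,-0.04,0],[100,0,0,-0.03,0],[100,0,0,0,0],[100,0,0,0,0]],
])

```text
time: 1.75
tool_pos: [0.4535, -0.1638, 0.1354]
tool_rot: [-0.0, 0.985, 0.171, -0.0]
contact_force: [0.3, -1.1, 0.2]
gripper_width: 1.004
grasp_force: 0.0
```

Run:
```python
from h import *
import pickle
st=manip.state(); fr=grab_frame('wrist'); pickle.dump((st,fr),open('f1.pkl','wb'))
q=st['tool_rot'];M=R.from_quat([q[1],q[2],q[3],q[0]]).as_matrix()
print(st['time'],st['tool_pos'],M.round(4),st['contact_force'],st['ft_torque'])
cv2.imwrite('pics/w1.png',fr['pixels'][:,:,::-1])
# predicted pixel positions of cylinder
A,c=cam(fr,st)
X=np.array([[.58369,-.11372,.011],[.42893,-.1691,.02538]])
Xc=(X-c)@A; print(Xc, cv2.projectPoints(Xc,np.zeros(3),np.zeros(3),K(fr),np.array(fr['dist'],float))[0].reshape(-1,2))
```

```text
1.75 [ 0.45351749 -0.16376422  0.13542665] [[ 9.413e-01  3.375e-01 -8.000e-04]
 [ 3.375e-01 -9.413e-01  4.000e-04]
 [-6.000e-04 -7.000e-04 -1.000e+00]] [ 0.31083232 -1.14140817  0.21760217] [-0.01739299 -0.03818027  0.02383279]
[[-0.00320136 -0.13673944  0.22332107]
 [-0.00353559  0.02451531  0.25826644]] [[276.64389463   3.69908817]
 [276.7284914  240.81193906]]
```

View pics/w1.png

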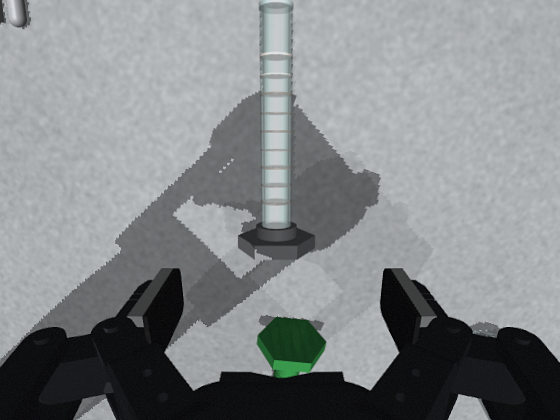

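Call:
servo_tool([
  [[100,0.0036,0.0048,-0.02,0],[100,0,0,-0.03,0],[100,0,0,-0.03,0],[100,0,0,-0.02,0],[100,0,0,-0.015,0],[100,0,0,0,0],[100,0,0,0,0],[60,0,0,0,0]],
])

```text
time: 2.6
tool_pos: [0.459, -0.16, 0.0226]
tool_rot: [0.001, 0.985, 0.171, 0.002]
contact_force: [0.2, 0.0, 0.7]
gripper_width: 0.854
grasp_force: 0.0
```

Call:
servo_tool([
  [[40,0,0,0,0],[30,0,0,0,0],[0,0,0,0,0],[0,0,0,0,0],[0,0,0,0,0],[0,0,0,0,0],[0,0,0,0,0],[0,0,0,0,0]],
])

```text
time: 3.4
tool_pos: [0.4575, -0.1592, 0.0207]
tool_rot: [0.0, 0.985, 0.171, 0.0]
contact_force: [-2.0, 0.8, 4.7]
gripper_width: 0.235
grasp_force: 59.3
```

Call:
servo_tool([
  [[0,0,0,0.01,0],[0,0,0,0.02,0],[0,0,0,0.03,0],[0,0,0,0.03,0],[0,0,0,0.03,0],[0,0,0,0.02,0],[0,0,0,0,0],[0,0,0,0,0]],
])

```text
time: 4.2
tool_pos: [0.457, -0.1589, 0.1598]
tool_rot: [-0.0, 0.985, 0.171, -0.0]
contact_force: [-0.1, 0.4, -0.8]
gripper_width: 0.23
grasp_force: 58.8
```

```bash
cat > look.py <<'E'
import sys,pickle
from h import *
def shot(tag,crop=None):
    st=manip.state(); s=grab_frame('side'); w=grab_frame('wrist'); pickle.dump((st,s,w),open(tag+'.pkl','wb'))
    a=s['pixels']; 
    if crop: u,v,uu,vv=crop; a=a[v:vv,u:uu]
    k=min(400/a.shape[1],600/a.shape[0]); a=cv2.resize(a,None,fx=k,fy=k,interpolation=cv2.INTER_CUBIC)
    b=cv2.resize(w['pixels'],(400,300))
    W=np.zeros((600,800,3),np.uint8); W[:a.shape[0],:a.shape[1]]=a; W[:300,400:]=b
    cv2.imwrite(f'pics/{tag}.png',W[:,:,::-1]); print(st['time'],st['tool_pos'],st['contact_force'],st['ft_torque'],k)
if __name__=='__main__': shot(sys.argv[1],eval(sys.argv[2]) if len(sys.argv)>2 else None)
E
python3 look.py s2 "(200,100,400,300)"
```

```text
4.2 [ 0.45696935 -0.1588529   0.15981061] [-0.11195239  0.43872964 -0.80791582] [-0.01039705  0.00639328  0.00654288] 2.0
```

View pics/s2.png

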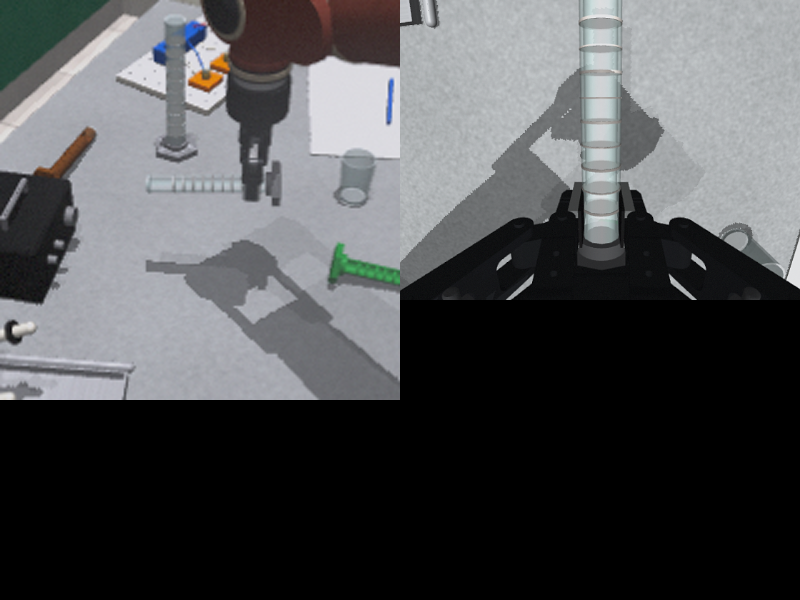

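Call:
servo_tool([
  [[0,-0.015,0.03,0.01,0.2],[0,-0.015,0.035,0.01,0.2],[0,-0.015,0.035,0.01,0.2],[0,-0.015,0.035,0.01,0.2],[0,-0.015,0.035,0,0.2],[0,-0.015,0.035,0,0.2],[0,-0.012,0.035,0,0],[0,-0.012,0.035,0,0]],
])

```text
time: 5.1
tool_pos: [0.3417, 0.1171, 0.1984]
tool_rot: [-0.0, 0.983, 0.181, -0.001]
contact_force: [0.8, 0.5, -1.3]
gripper_width: 0.234
grasp_force: 58.9
```

Call:
servo_tool([
  [[0,-0.008,0.035,0,0],[0,-0.008,0.035,0,0],[0,-0.008,0.035,0,0],[0,0,0.034,0,0],[0,0,0,0,0],[0,0,0,0,0],[0,0,0,0,0],[0,0,0,0,0]],
])

```text
time: 5.9
tool_pos: [0.3193, 0.254, 0.1998]
tool_rot: [0.0, 0.984, 0.181, -0.0]
contact_force: [0.5, 0.8, -0.5]
gripper_width: 0.234
grasp_force: 59.1
```

```bash
cat > pr.py <<'E'
from h import *
T=np.array([.4723,.3134,.1494]); F=np.array([.5612,.3473,.105])
def projw(st,w,X):
    A,c=cam(w,st); Xc=(np.array(X)-c)@A
    return cv2.projectPoints(Xc,np.zeros(3),np.zeros(3),K(w),np.array(w['dist'],float))[0].reshape(-1,2)
def projs(f,X): return cv2.projectPoints(np.array(X,float).reshape(-1,3),np.array(f['rvec'],float),np.array(f['tvec'],float),K(f),np.array(f['dist'],float))[0].reshape(-1,2)
E
python3 look.py s3 "(150,200,350,400)"
python3 - <<'E'
from pr import *; import pickle
st,s,w=pickle.load(open('s3.pkl','rb')); print(st['tool_rot'],projw(st,w,[T,F]),projs(s,[T,F]))
E
```

```text
5.9 [0.31929894 0.25404768 0.19975392] [ 0.46627768  0.76984108 -0.45318157] [-0.00013526  0.05976065 -0.01159645] 2.0
[ 2.13229918e-04  9.83529675e-01  1.80746207e-01 -3.76701821e-04] [[ 278.7925097   -96.7730233 ]
 [ 279.40587533 -222.60873553]] [[218.19739232 335.5831857 ]
 [173.40061655 343.65944749]]
```

View pics/s3.png

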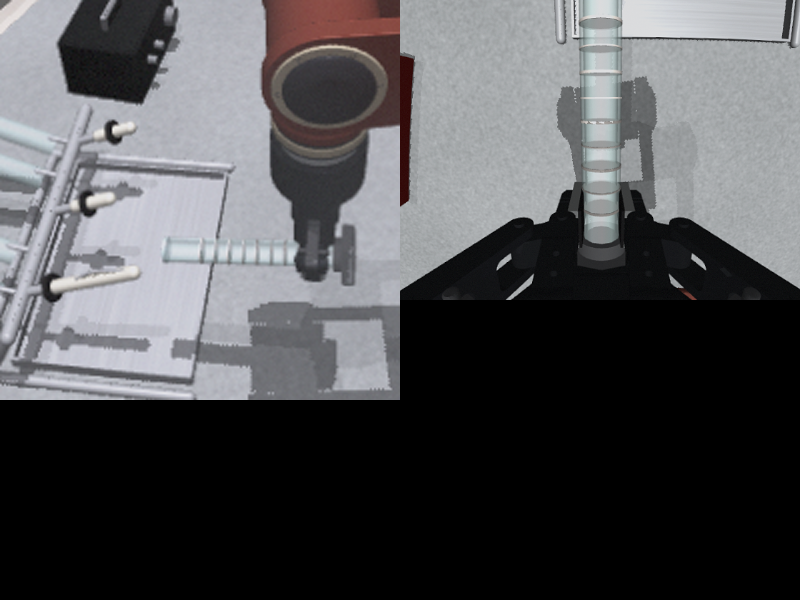

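```bash
cat > fit.py <<'E'
from pr import *; import pickle
from scipy.optimize import least_squares
def fit(P,a,b,r,lo,hi,gate=.014):
    """fit a radius-r cylinder axis near a->b to visible surface points; returns point nearest a and direction"""
    P=P.reshape(-1,3); P=P[np.isfinite(P).all(1)]; d0=(b-a)/np.linalg.norm(b-a)
    e=np.linalg.svd(d0[None])[2][1:]
    def dist(x,Q):
        o=a+x[:2]@e; d=d0+x[2:]@e; d/=np.linalg.norm(d); q=Q-o; return np.linalg.norm(q-np.outer(q@d,d),axis=1)-r,o,d
    x=np.zeros(4)
    for g in (gate,.008,.005):
        t=(P-a)@d0; m=(t>lo)&(t<hi)&(abs(dist(x,P)[0])<g)
        Q=P[m]; x=least_squares(lambda x:dist(x,Q)[0],x,loss='soft_l1',f_scale=.002).x
    f,o,d=dist(x,Q); return o,d,len(Q),np.sqrt(np.mean(f**2))
if __name__=='__main__':
    d=pickle.load(open('f0.pkl','rb')); st,s,w=pickle.load(open('s3.pkl','rb'))
    for n,f in (('top',d['top']),('side0',d['side']),('side',s)):
        o,v,k,rm=fit(cloud(f)[0],T,F,.007,.004,.08); print(n,'peg: at T',o.round(4),'dir',v.round(3),'pitch',np.degrees(np.arcsin(-v[2])).round(1),'yaw',np.degrees(np.arctan2(v[1],v[0])).round(1),k,rm.round(4))
    h=np.array([.934,.357,0]); g=np.array(st['tool_pos'])+[0,0,.002]
    rim=g+.1341*h-[0,0,.0117]
    o,v,k,rm=fit(cloud(s)[0],rim,g,.011,.005,.10); print('cyl exp',rim,'fit',o.round(4),v.round(3),'pitch',np.degrees(np.arcsin(v[2])).round(1),k,rm.round(4))
    print(projs(s,[rim]))
E
python3 fit.py
```

```text
top peg: at T [0.475  0.3087 0.1512] dir [ 0.829  0.36  -0.428] pitch 25.4 yaw 23.5 114 0.0018
side0 peg: at T [0.4727 0.3125 0.1495] dir [ 0.84   0.325 -0.435] pitch 25.8 yaw 21.1 251 0.0015
side peg: at T [0.4724 0.3126 0.149 ] dir [ 0.849  0.321 -0.419] pitch 24.7 yaw 20.7 248 0.0015
cyl exp [0.44454834 0.30192138 0.19005392] fit [0.4445 0.302  0.1896] [-0.928 -0.36   0.095] pitch 5.5 668 0.0011
[[232.06338004 324.05605416]]
```

Call:
servo_tool([
  [[0,0,0,-0.015,0],[0,0,0,-0.015,0],[0,0,0,-0.013,0],[0,0,0,0,0],[0,0.009,0.0034,0,0],[0,0.009,0.0034,0,0],[0,0,0,0,0],[0,0,0,0,0]],
])

```text
time: 6.8
tool_pos: [0.3379, 0.2621, 0.1579]
tool_rot: [-0.0, 0.983, 0.182, 0.0]
contact_force: [-0.3, 0.3, -1.1]
gripper_width: 0.232
grasp_force: 59.1
```

```bash
cat > cylfit.py <<'E'
import sys; from fit import *
th=np.radians(float(sys.argv[1])); st=manip.state(); s=grab_frame('side'); pickle.dump((st,s),open(sys.argv[2]+'.pkl','wb'))
h=np.array([.934,.357,0]); g=np.array(st['tool_pos'])+[0,0,.002]; ax=np.cos(th)*h-[0,0,np.sin(th)]
rim=g+.1346*ax; o,v,k,rm=fit(cloud(s)[0],rim,g,.011,.005,.10,.016)
print(st['time'],g,st['contact_force'].round(2),st['ft_torque'].round(3))
# rim relative to peg tip: along peg inward, lateral, normal(up)
T0=np.array([.4725,.3122,.1493]); c,sn=np.cos(np.radians(25)),np.sin(np.radians(25))
B=np.array([c*h-[0,0,sn],[-.357,.934,0],sn*h+[0,0,c]])
print('rim',o.round(4),'pitch',np.degrees(np.arcsin(v[2])).round(1),'yaw',np.degrees(np.arctan2(-v[1],-v[0])).round(1),k,rm.round(4),'| rel (depth,lat,normal)',(B@(o-T0)).round(4))
E
python3 cylfit.py 5.5 a1
```

```text
6.8 [0.3378926  0.26206691 0.15987291] [-0.32  0.28 -1.08] [-0.063  0.002 -0.01 ]
rim [0.4628 0.3107 0.1479] pitch 5.3 yaw 21.4 623 0.0012 | rel (depth,lat,normal) [-0.0081  0.002  -0.0053]
```

Call:
servo_tool([
  [[0,0.0005,-0.0013,-0.0005,0],[0,0.003,0.0011,-0.0005,0],[0,0.004,0.0015,0,0],[0,0.004,0.0015,0,0],[0,0.004,0.0015,0,0],[0,0.003,0.0012,0,0],[0,0,0,0,0],[0,0,0,0,0]],
])

```text
time: 7.65
tool_pos: [0.3558, 0.2673, 0.1562]
tool_rot: [0.0, 0.983, 0.182, -0.0]
contact_force: [-0.6, 0.1, -0.4]
gripper_width: 0.234
grasp_force: 59.1
```

```bash
python3 cylfit.py 5.5 a2
```

```text
7.65 [0.35575695 0.26728547 0.15821776] [-0.64  0.05 -0.42] [-0.002  0.029  0.002]
rim [0.4806 0.316  0.1459] pitch 5.5 yaw 21.5 613 0.0011 | rel (depth,lat,normal) [0.0096 0.0006 0.0007]
```

Call:
servo_tool([
  [[0,0,0,0.001,0],[0,0.0002,0.0001,0.001,0],[0,0.0002,0.0001,0.001,0],[0,0.0003,0.0001,0.001,0],[0,0.0003,0.0001,0.001,0],[0,0.0003,0.0001,0.001,0],[0,0,0,0,0],[0,0,0,0,0]],
])

```text
time: 8.5
tool_pos: [0.3565, 0.2675, 0.1617]
tool_rot: [0.0, 0.983, 0.182, -0.001]
contact_force: [-0.7, -1.0, -5.6]
gripper_width: 0.231
grasp_force: 58.8
```

Call:
servo_tool([
  [[0,0.0002,0.0001,0.001,0],[0,0.0002,0.0001,0.001,0],[0,0.0002,0.0001,0.001,0],[0,0.0002,0.0001,0.001,0],[0,0,0,0,0],[0,0,0,0,0],[0,0,0,0,0],[0,0,0,0,0]],
])

```text
time: 9.3
tool_pos: [0.3576, 0.2681, 0.1661]
tool_rot: [0.0, 0.983, 0.182, -0.0]
contact_force: [-2.8, -1.7, -4.9]
gripper_width: 0.231
grasp_force: 58.8
```

```bash
python3 cylfit.py 8 a3
```

```text
9.3 [0.357623   0.26811132 0.16812965] [-2.77 -1.72 -4.95] [-0.372  1.075 -0.004]
rim [0.4814 0.3165 0.1467] pitch 9.4 yaw 21.7 593 0.0011 | rel (depth,lat,normal) [0.01   0.0009 0.0018]
```

Call:
servo_tool([
  [[0,0.0004,0.0001,0.002,0],[0,0.0004,0.0001,0.002,0],[0,0.0004,0.0002,0.002,0],[0,0.0004,0.0002,0.002,0],[0,0.0005,0.0002,0.002,0],[0,0.0005,0.0002,0.002,0],[0,0,0,0,0],[0,0,0,0,0]],
])

```text
time: 10.15
tool_pos: [0.3608, 0.2693, 0.1785]
tool_rot: [-0.0, 0.983, 0.182, 0.0]
contact_force: [0.2, 1.1, -4.6]
gripper_width: 0.234
grasp_force: 58.8
```

Call:
servo_tool([
  [[0,0.0006,0.0002,0.002,0],[0,0.0006,0.0002,0.002,0],[0,0.0006,0.0002,0.002,0],[0,0.0006,0.0003,0.002,0],[0,0.0007,0.0003,0.002,0],[0,0.0007,0.0003,0.002,0],[0,0,0,0,0],[0,0,0,0,0]],
])

```text
time: 10.95
tool_pos: [0.3643, 0.2707, 0.1903]
tool_rot: [0.0, 0.983, 0.182, -0.0]
contact_force: [0.1, -0.6, -5.6]
gripper_width: 0.236
grasp_force: 58.9
```

```bash
python3 cylfit.py 20 a4
```

```text
10.95 [0.36427641 0.27065072 0.19234403] [ 0.1  -0.65 -5.61] [-0.228  0.53  -0.05 ]
rim [0.4824 0.3161 0.1467] pitch 19.7 yaw 21.2 580 0.001 | rel (depth,lat,normal) [0.0108 0.0001 0.0021]
```

Call:
servo_tool([
  [[0,0.0007,0.0003,0.002,0],[0,0.0007,0.0003,0.002,0],[0,0.0007,0.0003,0.002,0],[0,0.0007,0.0003,0.002,0],[0,0.0008,0.0003,0.002,0],[0,0.0008,0.0003,0.0015,0],[0,0,0,0,0],[0,0,0,0,0]],
])

```text
time: 11.8
tool_pos: [0.3686, 0.2725, 0.2018]
tool_rot: [0.0, 0.983, 0.182, -0.0]
contact_force: [-0.9, 0.3, -5.7]
gripper_width: 0.231
grasp_force: 59.0
```

```bash
python3 cylfit.py 25 a5
```

```text
11.8 [0.36861162 0.27245334 0.20377145] [-0.93  0.3  -5.7 ] [-0.277  0.556 -0.013]
rim [0.4822 0.3162 0.1464] pitch 24.9 yaw 21.4 560 0.001 | rel (depth,lat,normal) [0.0108 0.0003 0.0018]
```

Call:
servo_tool([
  [[0,0,0,-0.001,0],[0,0.0025,0.001,-0.0013,0],[0,0.0034,0.0013,-0.0017,0],[0,0.0034,0.0013,-0.0017,0],[0,0.0034,0.0013,-0.0017,0],[0,0.0034,0.0013,-0.0017,0],[0,0,0,0,0],[0,0,0,0,0]],
])

```text
time: 12.65
tool_pos: [0.3853, 0.2789, 0.1926]
tool_rot: [-0.0, 0.983, 0.182, 0.001]
contact_force: [-0.4, -0.2, -5.0]
gripper_width: 0.231
grasp_force: 59.2
```

```bash
python3 cylfit.py 25 a6
```

```text
12.65 [0.38528898 0.27887084 0.1946327 ] [-0.35 -0.15 -5.04] [-0.124  0.463  0.076]
rim [0.499  0.3229 0.1377] pitch 24.7 yaw 21.3 554 0.001 | rel (depth,lat,normal) [0.0308 0.0005 0.0016]
```

Call:
servo_tool([
  [[0,0.0034,0.0013,-0.0017,0],[0,0.0034,0.0013,-0.0017,0],[0,0.0034,0.0013,-0.0017,0],[0,0.0034,0.0013,-0.0017,0],[0,0.0034,0.0013,-0.0017,0],[0,0.0034,0.0013,-0.0017,0],[0,0,0,0,0],[0,0,0,0,0]],
])

```text
time: 13.5
tool_pos: [0.405, 0.2865, 0.1827]
tool_rot: [-0.0, 0.983, 0.182, -0.0]
contact_force: [-3.5, -1.1, -2.4]
gripper_width: 0.231
grasp_force: 59.5
```

```bash
python3 cylfit.py 25 a7
```

```text
13.5 [0.40503461 0.28651079 0.18467215] [-3.55 -1.09 -2.37] [-0.38   0.948 -0.001]
rim [0.5186 0.3304 0.1274] pitch 25.1 yaw 21.2 531 0.001 | rel (depth,lat,normal) [0.0542 0.0006 0.0011]
```

Call:
servo_tool([
  [[0,0.0034,0.0013,-0.0017,0],[0,0.0034,0.0013,-0.0017,0],[0,0.0034,0.0013,-0.0017,0],[0,0.0034,0.0013,-0.0017,0],[0,0.0034,0.0013,-0.0017,0],[0,0.0017,0.0006,-0.0008,0],[0,0,0,0,0],[0,0,0,0,0]],
])

```text
time: 14.35
tool_pos: [0.4236, 0.2935, 0.1734]
tool_rot: [0.0, 0.983, 0.182, -0.0]
contact_force: [-5.4, -2.3, 0.1]
gripper_width: 0.235
grasp_force: 59.7
```

```bash
python3 cylfit.py 25 a8
python3 - <<'E'
from fit import *
st,s=pickle.load(open('a8.pkl','rb'))
h=np.array([.934,.357,0]);c,sn=np.cos(np.radians(25)),np.sin(np.radians(25));d=c*h-np.array([0,0,sn]);T0=np.array([.4725,.3122,.1493])
f0=pickle.load(open('f0.pkl','rb'))['side']
P=cloud(f0)[0].reshape(-1,3); col=f0['pixels'].reshape(-1,3).astype(int)
q=P-T0; t=q@d; r=np.linalg.norm(q-np.outer(t,d),axis=1)
m=(t>.06)&(t<.11)&(r<.02)
for lo in np.arange(.06,.11,.003):
    k=m&(t>=lo)&(t<lo+.003); print(lo.round(3),k.sum(),'rmax',r[k].max().round(4) if k.any() else 0,'bright',np.median(col[k].sum(1)) if k.any() else 0)
a=s['pixels'][300:390,140:260]; cv2.imwrite('pics/a8.png',cv2.resize(a,None,fx=6,fy=6,interpolation=cv2.INTER_CUBIC)[:,:,::-1])
E
```

```text
14.35 [0.42360804 0.2935457  0.17540136] [-5.41 -2.34  0.06] [-0.389  1.161  0.031]
rim [0.5371 0.3372 0.1178] pitch 25.2 yaw 20.9 502 0.001 | rel (depth,lat,normal) [0.0761 0.0003 0.0007]
0.06 5 rmax 0.0077 bright 565.0
0.063 11 rmax 0.0094 bright 556.0
0.066 8 rmax 0.0083 bright 551.5
0.069 6 rmax 0.0073 bright 547.0
0.072 11 rmax 0.0078 bright 624.0
0.075 6 rmax 0.0079 bright 633.5
0.078 11 rmax 0.0083 bright 643.0
0.081 10 rmax 0.0088 bright 564.5
0.084 9 rmax 0.0096 bright 604.0
0.087 8 rmax 0.0094 bright 632.5
0.09 10 rmax 0.0085 bright 572.0
0.093 15 rmax 0.0107 bright 332.0
0.096 68 rmax 0.0162 bright 110.5
0.099 22 rmax 0.0163 bright 162.0
0.102 5 rmax 0.0145 bright 289.0
0.105 0 rmax 0 bright 0
0.108 0 rmax 0 bright 0
```

View pics/a8.png

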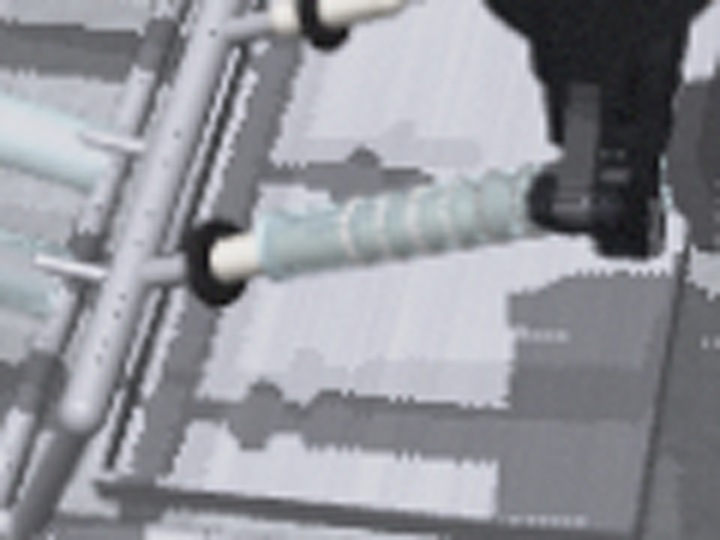

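Call:
servo_tool([
  [[0,0.0025,0.001,-0.0013,0],[0,0.0025,0.001,-0.0013,0],[0,0.0025,0.001,-0.0013,0],[0,0.0025,0.001,-0.0013,0],[0,0.0008,0.0003,-0.0004,0],[0,0.0008,0.0003,-0.0004,0],[0,0,0,0,0],[0,0,0,0,0]],
])

```text
time: 15.2
tool_pos: [0.4351, 0.2981, 0.1676]
tool_rot: [0.0, 0.983, 0.182, -0.001]
contact_force: [-5.7, -1.9, 1.7]
gripper_width: 0.231
grasp_force: 59.8
```

```bash
python3 cylfit.py 25 a9
```

```text
15.2 [0.4350587  0.29809036 0.16958645] [-5.72 -1.92  1.68] [-0.488  1.244 -0.02 ]
rim [0.549  0.3415 0.1126] pitch 24.5 yaw 20.5 486 0.0011 | rel (depth,lat,normal) [0.0897 0.     0.0013]
```

Call:
servo_tool([
  [[0,0.0005,0.0002,-0.00025,0],[0,0.0005,0.0002,-0.00025,0],[0,0.0005,0.0002,-0.00025,0],[0,0.0005,0.0002,-0.00025,0],[0,0.0005,0.0002,-0.00025,0],[0,0,0,0,0],[0,0,0,0,0],[0,0,0,0,0]],
])

```text
time: 16.05
tool_pos: [0.4375, 0.2991, 0.1664]
tool_rot: [0.0, 0.983, 0.182, -0.001]
contact_force: [-5.7, -2.3, 1.7]
gripper_width: 0.232
grasp_force: 59.8
```

Drag unchanged (~6.3 N); keep feeling.

Call:
servo_tool([
  [[0,0.0004,0.00015,-0.0002,0],[0,0.0004,0.00015,-0.0002,0],[0,0.0004,0.00015,-0.0002,0],[0,0.0004,0.00015,-0.0002,0],[0,0,0,0,0],[0,0,0,0,0],[0,0,0,0,0],[0,0,0,0,0]],
])

```text
time: 16.85
tool_pos: [0.4391, 0.2997, 0.1656]
tool_rot: [0.0, 0.983, 0.182, -0.001]
contact_force: [-5.3, -2.0, 1.2]
gripper_width: 0.232
grasp_force: 59.8
```

Call:
servo_tool([
  [[0,0.0004,0.00015,-0.0002,0],[0,0.0004,0.00015,-0.0002,0],[0,0.0004,0.00015,-0.0002,0],[0,0,0,0,0],[0,0,0,0,0],[0,0,0,0,0],[0,0,0,0,0],[0,0,0,0,0]],
])

```text
time: 17.65
tool_pos: [0.4403, 0.3001, 0.165]
tool_rot: [0.0, 0.983, 0.182, -0.001]
contact_force: [-6.4, -2.1, 1.5]
gripper_width: 0.231
grasp_force: 59.8
```

Call:
servo_tool([
  [[0,0.0004,0.00015,-0.0002,0],[0,0.0004,0.00015,-0.0002,0],[0,0,0,0,0],[0,0,0,0,0],[0,0,0,0,0],[0,0,0,0,0],[0,0,0,0,0],[0,0,0,0,0]],
])

```text
time: 18.45
tool_pos: [0.4411, 0.3004, 0.1646]
tool_rot: [0.0, 0.983, 0.182, -0.001]
contact_force: [-6.1, -3.3, 1.8]
gripper_width: 0.237
grasp_force: 59.8
```

Call:
servo_tool([
  [[0,0.0004,0.00015,-0.0002,0],[0,0.0004,0.00015,-0.0002,0],[0,0,0,0,0],[0,0,0,0,0],[0,0,0,0,0],[0,0,0,0,0],[0,0,0,0,0],[0,0,0,0,0]],
])

```text
time: 19.25
tool_pos: [0.4419, 0.3007, 0.1642]
tool_rot: [0.0, 0.983, 0.182, -0.001]
contact_force: [-6.2, -2.5, 1.2]
gripper_width: 0.232
grasp_force: 59.8
```

```bash
python3 cylfit.py 25 a10
python3 - <<'E'
import pickle; from h import *
st,s=pickle.load(open('a10.pkl','rb'))
a=s['pixels'][315:365,155:225]; cv2.imwrite('pics/a10.png',cv2.resize(a,None,fx=10,fy=10,interpolation=cv2.INTER_CUBIC)[:,:,::-1])
E
```

```text
19.25 [0.44186186 0.30073733 0.16623084] [-6.19 -2.46  1.25] [-0.509  1.355  0.015]
rim [0.5558 0.3443 0.1094] pitch 24.2 yaw 20.7 476 0.0011 | rel (depth,lat,normal) [0.0978 0.0003 0.0016]
```

View pics/a10.png

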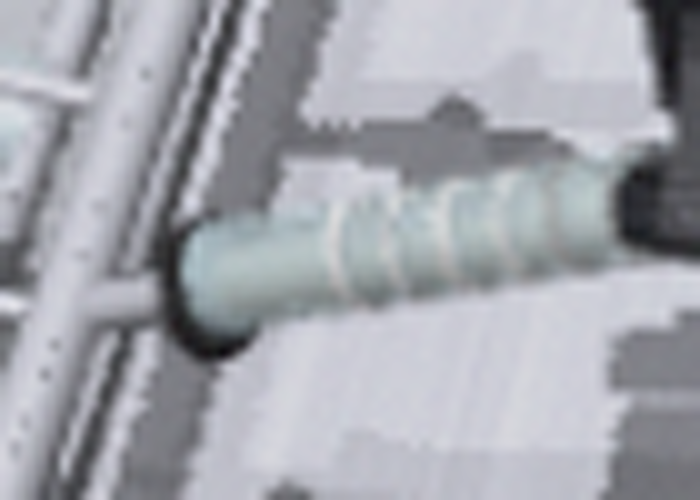

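Call:
servo_tool([
  [[0,0.0004,0.00015,-0.0002,0],[0,0.0004,0.00015,-0.0002,0],[0,0,0,0,0],[0,0,0,0,0],[0,0,0,0,0],[0,0,0,0,0],[0,0,0,0,0],[0,0,0,0,0]],
])

```text
time: 20.1
tool_pos: [0.4423, 0.3009, 0.1639]
tool_rot: [0.0, 0.983, 0.182, -0.001]
contact_force: [-7.7, -3.3, 4.1]
gripper_width: 0.237
grasp_force: 60.0
```

Call:
servo_tool([
  [[0,0.0003,0.0001,-0.00015,0],[0,0.0003,0.0001,-0.00015,0],[0,0,0,0,0],[0,0,0,0,0],[0,0,0,0,0],[0,0,0,0,0],[0,0,0,0,0],[0,0,0,0,0]],
])

```text
time: 20.9
tool_pos: [0.4423, 0.3009, 0.1637]
tool_rot: [0.001, 0.983, 0.182, -0.002]
contact_force: [-11.0, -5.0, 5.7]
gripper_width: 0.232
grasp_force: 60.2
```

Call:
servo_tool([
  [[40,0,0,0,0],[60,0,0,0,0],[80,0,0,0,0],[80,0,0,0,0],[80,0,0,0,0],[80,0,0,0,0],[80,0,0,0,0],[80,0,0,0,0]],
])

```text
time: 21.7
tool_pos: [0.4438, 0.3013, 0.163]
tool_rot: [0.0, 0.983, 0.182, 0.0]
contact_force: [0.1, 1.1, 0.6]
gripper_width: 0.798
grasp_force: 0.0
```

Call:
servo_tool([
  [[80,0,0,0.01,0],[80,0,0,0.02,0],[80,0,0,0.03,0],[80,0,0,0.03,0],[80,0,0,0.03,0],[80,0,0,0.02,0],[80,0,0,0,0],[80,0,0,0,0]],
])

```text
time: 22.5
tool_pos: [0.4438, 0.3013, 0.3033]
tool_rot: [-0.0, 0.983, 0.182, 0.0]
contact_force: [-0.5, -0.0, -1.0]
gripper_width: 0.798
grasp_force: 0.0
```

Run:
```python
from fit import *
st=manip.state(); s=grab_frame('side'); print(st['time'],st['tool_pos'],st['contact_force'])
T0=np.array([.4725,.3122,.1493]); h=np.array([.934,.357,0]); d=.9063*h-np.array([0,0,.4226]); rim=T0+.0984*d
o,v,k,rm=fit(cloud(s)[0],rim,rim-.13*d,.011,.005,.14); print(o,'pitch',np.degrees(np.arcsin(v[2])),np.degrees(np.arctan2(-v[1],-v[0])),k,rm)
a=s['pixels'][200:400,130:397]; cv2.imwrite('pics/end.png',cv2.resize(a,(800,600),interpolation=cv2.INTER_CUBIC)[:,:,::-1])
```

```text
22.5 [0.44379605 0.30134846 0.30328666] [-0.49429245 -0.02300901 -0.96901323]
[0.55605568 0.34461316 0.10868116] pitch 25.267728580852797 20.959142049436608 705 0.0010275646113515888
```

View pics/end.png

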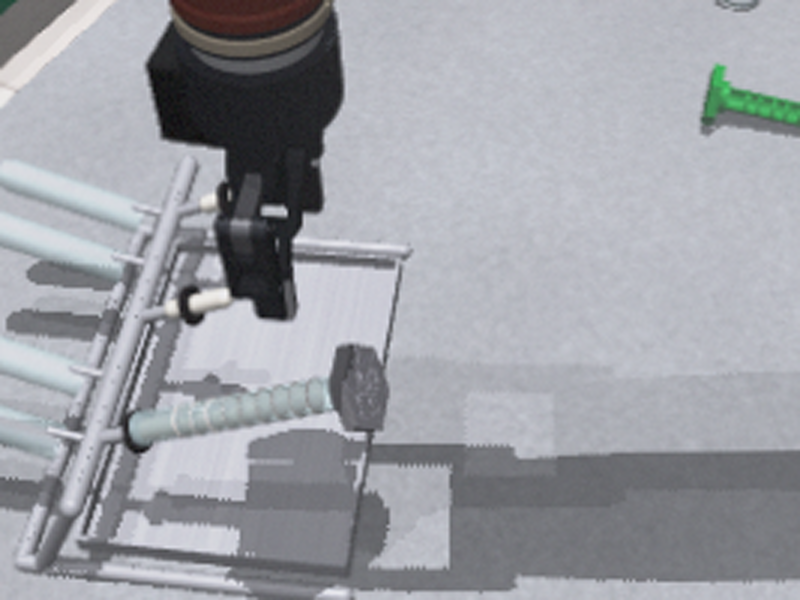

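The picture shows the cylinder hanging on the long peg. Its rim is against the black ring at about (135, 430), and its foot is free at (360, 390). The gripper is well clear above.

```bash
python3 -c "
from plant import manip
print(manip.job_done())"
```

```text
the job is handed in; nothing more can be done
None
```

The cylinder hangs on the long peg with its rim on the stop ring (pressed with about 7 N by wrist-force estimate), the gripper is clear, and the job was handed in at about 22.5 s.

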